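Shut and cap the purifier's flush outlet

ROBOT

A 6-joint arm with a two-finger parallel gripper is mounted at the origin on the work surface. World frame = base frame: x ahead of the robot, y to its left, z up, the work surface at z = 0. Lengths are in mm, angles in rad, forces in N, time in s.
With the tool pointing down it reaches from about 400 to 825 mm from the base axis. Payload 7 kg.
Tool frame: the origin (TCP) lies at the very end of the fingers, on their centre line; the grasp point (between the pads) lies 19 mm behind it; z points along the fingers, y is the line along which they close (so a half turn about z gives the same grasp; the last joint's range is limited). The gripper opens to 88 mm and grips with 3 to 60 N. Pads are 19 mm wide; open, the fingers measure 130 mm over their backs; the gripper's body (78 mm by 193 mm) begins 47 mm behind the grasp point.
Start: joints at [1.416, 0.359, 0.012, 0, -1.224, -0.288], TCP at [289.223, 609.873, 226.561] pointing down, gripper open.
Joint ranges: [-3.07, 3.07], [-1.43, 2.12], [-1.02, 1.25], [-3.03, 1.67], [-3.05, -0], [-3.03, 3.03]. Speed limits (rad/s): [2.39, 2.39, 3.01, 3.14, 3.14, 3.14].

INTERFACE

Orientations are given as a unit quaternion [x, y, z, w].
In Python, from plant import bot gives the robot as it stands. Calls block until the motion is done:
- bot.move_ptp(position, orientation): joint-space move of the TCP to a pose.
- bot.line_to(position, velocity=150, ori=None): straight line of the TCP; ori=None keeps the orientation; velocity is the mean speed in mm/s.
- bot.move_joints(angles): joint-space move.
- bot.move_gripper(opening, force=None): finger opening in mm; force is the grip in N (None keeps the last); returns when the fingers have stopped.
- bot.pause(seconds).
- bot.solve_ik(position, orientation): joint angles nearest the present ones, or None.
- bot.read_state(): the state.
- bot.camera(name): name is "scene" or "top" or "wrist"; returns the picture (480x640x3 uint8, red, green, blue); there is no depth.
- bot.get_calibration(name): a dict with "fx", "fy", "cx", "cy" (pixels), "view" (4x4, takes a point from world to camera coordinates); the wrist camera has in their place "T_tool_cam" (4x4, takes a point from camera to tool coordinates, whose origin is the TCP and whose axes are the flange's). Camera axes: x right, y up, looking along -z (the intrinsics and any distortion apply to the point x, -y, -z); pixel columns grow to the right and rows downward; lengths in mm; the calibration is good to about 2 mm. The wrist camera is an equidistant fisheye: a pixel r from the principal point sees the ray r / f radians off the axis. A picture is of the moment at which its call begins: read the wrist's pose just before it. get_calibration takes no time and is no camera call.
A pose or a line that the arm cannot do raises bot.Unreachable and nothing moves.
- bot.close_job(): hands the job in; it is judged then, once.
The state is a dict: "t": time; "joint_pos": joint angles; "qvel": joint speeds; "tau": joint torques, N m; "tcp_pos": TCP position; "eef_rot": TCP orientation; "contact_force": force on the tool from outside, world axes, zero at the start; "moment": the same for the moment, N m; "width": finger opening in mm; "finger_force": force on a finger pad.
Only numpy, scipy, OpenCV 4.12 (cv2) and the standard library are available. Lean on these libraries where they do the work, as an engineer would, in place of code of your own. Each camera call takes 0.05 s, during which the arm holds its last target. There are 200 camera calls.

TASK

The purifier has been flushed: first turn the stopcock lever on the beige flush outlet fully closed, then push the white snap cap straight down over the outlet's stud until it clicks home. Keep pressing it firmly down onto the rubber seal (about 10 N) and finish like that, still pressing and not letting go; leave the tumblers, stopper and dipper where they are.

Things in the scene. Friction and masses are not known exactly. Their poses are not given: they have to be found in the camera images.
- outlet: flush outlet fixed to the counter (place and yaw vary): beige foot 80 x 190 x 30 mm (x, y, z), origin at the centre of its underside, -x side facing the robot give or take the yaw. On it, in its own frame: a grey stud at y = -60 mm, a brass stopcock with a flat steel lever at y = +50 mm, and between them a low steel pipe along y, its top at z = 44 mm.
- seat (a point): centre of the top of the uncompressed black rubber seal ring (43 mm outside diameter) around the foot of the stud, 52 mm above the counter; fixed to the outlet, axes as the outlet.
- stud_top (a point): top of the grey stud, 24 mm above seat. The stud is 25 mm in diameter, its top 8 mm taper to 12 mm. 7.5 mm above the seat, four sprung steel balls stand out of its side to 32 mm across: pushing the cap's lip over them takes roughly 10 N, then the force drops (the click) and they hold the cap on; only then does the cap meet the seal.
- seal: the rubber seal ring itself, origin at the centre of its underside, 8 mm below its top; it is sprung and sinks up to 3 mm, about 3 N per mm, then is solid.
- valve_axis (a point): on the vertical axis of the stopcock lever, at the lever's mid height, 71 mm above the counter; fixed to the outlet, axes as the outlet.
- lever_tip (a point): middle of the free end of the lever, 68 mm from the valve axis, at mid height. The lever is a straight steel bar 12 mm wide and 12 mm high with 35 mm free below its outer half; it turns with about 0.1 N m of friction and stays where it is left.
- valve (a joint): angle of the lever: 0 = fully closed, at its stop (lever across the pipe, pointing along the outlet's -x); pi/2 = fully open, at its other stop (lever along the outlet's +y, away from the stud). Closing turns it anticlockwise seen from above.
- cap: loose white plastic snap cap, about 40 g, 43 mm in diameter, 36 mm high, standing open end down on the counter; origin at the centre of its open underside, z up. Closed solid top; bore 36 mm wide and 31 mm deep with a 3 mm high lip at the mouth, 28 mm wide. Fully home, its underside rests on the seal, level with seat or a little below when pressed.
- tumbler_a: glass tumbler, 68 mm in diameter, 110 mm high, origin under its foot; leave alone
- tumbler_b: second, equal glass tumbler; leave alone
- stopper: blue silicone bottle stopper, 40 mm in diameter at its head, 34 mm high, origin under its foot; leave alone
- dipper: stainless steel dipper, cup 84 mm in diameter and 50 mm high, origin under the cup, handle 170 mm along its -y at 62 mm height; leave alone
Mind the look-alikes: they are no part of the job. What is meant by the cap is not brown, pink or red, and is the larger of those in its own colour.

How it is judged (in metres and radians):
On the way, in this order (a step that is already met when the one before it is completed fails the run):
1. the stopcock is fully closed (value of joint valve below 0.1 rad), for 0.2 s.
2. the cap has clicked home over the stud (z of cap in the frame of seat below 0.003 m and horizontal distance between cap and seat below 0.005 m and angle between cap's own z axis and vertical below 0.12 rad and value of joint valve below 0.12 rad), for 0.2 s.
At the end, for the whole second after the job is handed in: The stopcock is closed (joint below 0.12 rad), the cap sits upright (within 0.12 rad) and centred (5 mm) on the stud with its underside less than 2 mm above the seat point, at rest, the robot still touches it and it bears on the seal with more than 4 N (value of joint valve below 0.12 rad and z of cap in the frame of seat below 0.002 m and horizontal distance between cap and seat below 0.005 m and angle between cap's own z axis and vertical below 0.12 rad and contact force between cap and seal above 4 N and contact force between any of the fingers, the arm and cap above 2 N and linear speed of cap below 0.02 m/s); the arm keeps its last pose, push and grip.
It fails at once if a tumbler, the stopper or the dipper is moved more than 30 mm (distance of any of tumbler_a, tumbler_b, stopper, dipper from where it was at the start of the episode above 0.03 m).
It also fails if it takes over 64 s, if anything falls off the work surface, if the arm or the gripper's body presses on something with over 40 N, if the wrist force passes 120 N, or if a joint passes its speed limit or range.

## Working session

There is one attempt and no reset: what is moved stays moved. The work goes in short steps, each a Python script; the robot and the scene stay as the last script left them, time stands still between calls to the robot, and variables do not carry over. Pictures are saved under pics/ and viewed, at most 10 in all, crops included, and the job is handed in when it is done.

```bash
mkdir -p pics; ls
python3 - <<'E'
from plant import bot
import cv2,numpy as np
np.set_printoptions(precision=3,suppress=True)
for n in("scene","top"):
    cv2.imwrite(f"pics/{n}0.png",bot.camera(n)[:,:,::-1]); print(n,bot.get_calibration(n))
print(bot.get_calibration("wrist")); print(bot.read_state())
E
```

```text
pics
scene {'fx': 517.927326833641, 'fy': 517.927326833641, 'cx': 318.86888824340036, 'cy': 239.86335595352074, 'view': array([[    0.568,     0.823,    -0.018,  -315.916],
       [   -0.456,     0.333,     0.825,   194.093],
       [    0.685,    -0.461,     0.564, -1404.276],
       [    0.   ,     0.   ,     0.   ,     1.   ]])}
top {'fx': 449.42004684711463, 'fy': 449.42004684711463, 'cx': 320.43866218868516, 'cy': 237.97873556214873, 'view': array([[  -0.011,   -1.   ,    0.005,   15.764],
       [   0.981,   -0.01 ,    0.195, -526.885],
       [  -0.195,    0.007,    0.981, -813.541],
       [   0.   ,    0.   ,    0.   ,    1.   ]])}
{'fx': 371.64829954431775, 'fy': 371.64829954431775, 'cx': 315.5950621868924, 'cy': 241.84267958360368, 'T_tool_cam': array([[   0.001,    0.966,    0.258,   70.066],
       [   1.   ,   -0.001,   -0.   ,    0.174],
       [   0.   ,    0.258,   -0.966, -159.161],
       [   0.   ,    0.   ,    0.   ,    1.   ]])}
{'t': 0.1, 'joint_pos': array([ 1.416,  0.359,  0.011, -0.   , -1.224, -0.288]), 'qvel': array([ 0.001, -0.002,  0.002,  0.001,  0.001,  0.   ]), 'tau': array([ -0.002, -58.416,  29.375,   7.016,   0.01 ,  -0.   ]), 'tcp_pos': array([289.023, 609.507, 225.695]), 'eef_rot': array([ 0.976, -0.22 , -0.   ,  0.001]), 'contact_force': array([0.352, 0.015, 0.001]), 'moment': array([-0.053, -0.05 ,  0.001]), 'finger_force': 0.0, 'width': 87.76617525198259}
```

View pics/scene0.png

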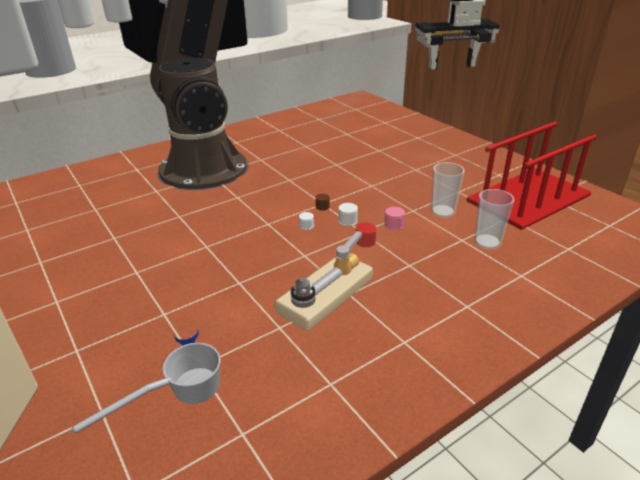

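View pics/top0.png

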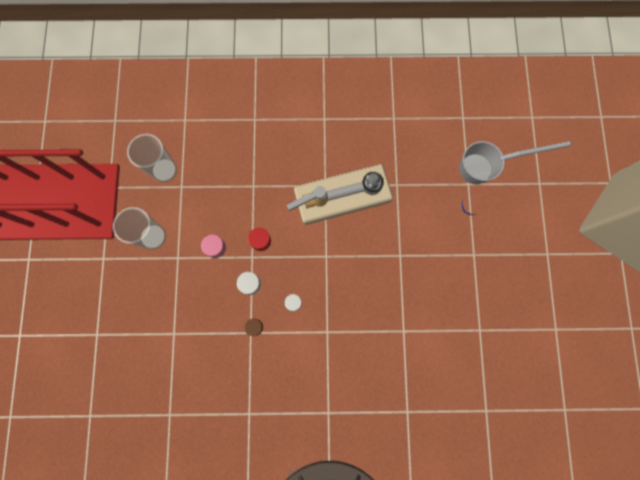

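The top view shows the larger white cap at (248,283), the stud at (373,181), the valve axis at about (319,194) and the lever tip at (289,206). The red look-alike is at (259,238). In the scene view the cap is at (348,214) and the stud at (303,286).

```bash
cat > h.py <<'E'
from plant import bot
import cv2,numpy as np
from scipy.spatial.transform import Rotation as R
np.set_printoptions(precision=3,suppress=True)
def ray_fixed(n,u,v):
    c=bot.get_calibration(n);V=c["view"]
    d=np.array([(u-c["cx"])/c["fx"],-(v-c["cy"])/c["fy"],-1])
    return -V[:3,:3].T@V[:3,3],V[:3,:3].T@d
def ray_wrist(st,u,v):
    c=bot.get_calibration("wrist");T=c["T_tool_cam"]
    x,y=(u-c["cx"])/c["fx"],(v-c["cy"])/c["fy"];r=np.hypot(x,y)
    s=np.sin(r)/r if r>1e-9 else 1
    Rt=R.from_quat(st["eef_rot"]).as_matrix()
    return st["tcp_pos"]+Rt@T[:3,3],Rt@T[:3,:3]@np.array([x*s,-y*s,-np.cos(r)])
def at(ray,z):
    o,d=ray;return o+d*(z-o[2])/d[2]
def proj_wrist(st,p):
    c=bot.get_calibration("wrist");T=c["T_tool_cam"]
    Rt=R.from_quat(st["eef_rot"]).as_matrix()
    q=T[:3,:3].T@(Rt.T@(np.asarray(p)-st["tcp_pos"])-T[:3,3])
    a=np.arctan2(np.hypot(q[0],q[1]),-q[2]);w=np.arctan2(-q[1],q[0])
    return np.array([c["cx"]+c["fx"]*a*np.cos(w),c["cy"]+c["fy"]*a*np.sin(w)])
def down(yaw): # tool z down; tool x axis at world angle yaw
    return (R.from_euler("z",yaw)*R.from_euler("x",np.pi)).as_quat()
E
python3 - <<'E'
from h import *
s=at(ray_fixed("top",373,181),76);v=at(ray_fixed("top",319,194),77);l=at(ray_fixed("top",289,206),77);c=at(ray_fixed("top",248,283),36)
print("stud",s,at(ray_fixed("scene",303,284),76));print("valve",v,np.linalg.norm((v-s)[:2]));print("tip",l,np.linalg.norm((l-v)[:2]))
print("cap",c,at(ray_fixed("scene",348,209),36))
y=v-s;yaw=np.arctan2(-y[0],y[1]);print("yaw",yaw)
d=l-v;print("lever dir",np.arctan2(d[1],d[0])); print("tool x yaw",R.from_quat(bot.read_state()["eef_rot"]).as_matrix()[:,0])
E
```

```text
stud [632.738 -91.777  76.   ] [654.047 -98.481  76.   ]
valve [607.48   12.177  77.   ] 106.97857522940745
tip [584.388  69.257  77.   ] 61.573645738010754
cap [443.367 150.269  36.   ] [451.933 150.812  36.   ]
yaw 0.23835843947946553
lever dir 1.9552205037792951
tool x yaw [ 0.904 -0.429  0.   ]
```

Run:
```python
from h import *
bot.move_ptp([590,-30,260],down(0.24))
st=bot.read_state();im=bot.camera("wrist");np.save("st1.npy",np.r_[st["tcp_pos"],st["eef_rot"]])
cv2.imwrite("pics/w1.png",im[:,:,::-1]);print(st["t"],st["tcp_pos"],st["joint_pos"])
```

```text
2.6083 [590.083 -29.432 259.935] [ 0.281  0.201 -0.129 -0.    -1.241  1.531]
```

View pics/w1.png

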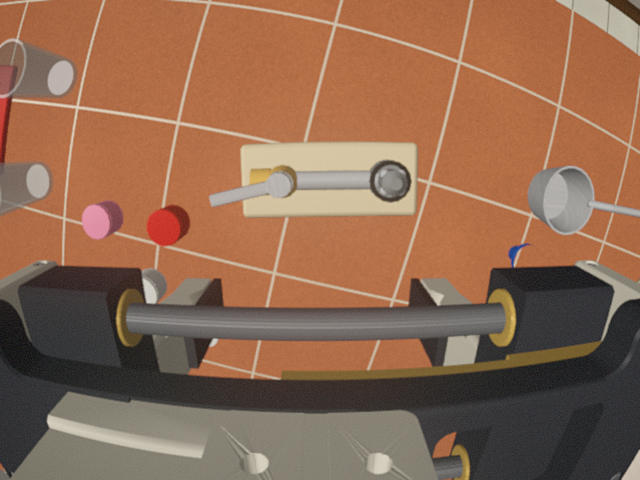

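The wrist view shows the foot corners at about (241,143), (417,143), (416,216) and (243,216). The stud top is near (392,180), the valve axis (280,185) and the lever tip (211,201).

Run:
```python
from h import *
a=np.load("st1.npy");st=dict(tcp_pos=a[:3],eef_rot=a[3:])
W=lambda u,v,z:at(ray_wrist(st,u,v),z)
c=np.array([W(*p,30) for p in[(241,143),(417,143),(416,216),(243,216)]]);print(c)
print("sizes",[np.linalg.norm(c[i]-c[i-1]) for i in range(4)])
m=c.mean(0);y=(c[0]+c[3]-c[1]-c[2])[:2];yaw=np.arctan2(-y[0],y[1]);ey=y/np.linalg.norm(y);ex=np.array([ey[1],-ey[0]])
print("centre",m,"yaw",yaw,"stud from foot",m[:2]-60*ey,"valve from foot",m[:2]+50*ey)
s=W(392,180,76);v=W(280,185,77);l=W(211,201,71);print("stud",s,"seal",W(390,181,52),"valve",v,"tip",l,np.linalg.norm((l-v)[:2]))
d=(l-v)[:2];print("valve angle",np.pi-np.arctan2(d@ey,d@ex))
```

```text
[[ 642.703   63.385   30.   ]
 [ 688.3   -116.625   30.   ]
 [ 611.873 -137.622   30.   ]
 [ 566.566   44.764   30.   ]]
sizes [np.float64(78.38102884426475), np.float64(185.69461402878488), np.float64(79.25896975127336), np.float64(187.92906442996642)]
centre [627.361 -36.524  30.   ] yaw 0.24577207601344364 stud from foot [641.959 -94.721] valve from foot [615.196  11.973]
stud [644.458 -90.386  76.   ] seal [642.002 -94.039  52.   ] valve [614.412   9.749  77.   ] tip [583.441  72.787  71.   ] 70.2344786089179
valve angle 1.3599034222680342
```

Run:
```python
from h import *
V=np.array([615,11.5]);yaw=.246
def pose(phi,z,r=54):
    a=yaw+np.pi-phi;return [*(V+r*np.array([np.cos(a),np.sin(a)])),z],down(yaw-phi)
bot.move_gripper(44,20)
p,q=pose(1.36,130);bot.move_ptp(p,q)
p,q=pose(1.36,54);bot.line_to(p,120);print("down",bot.read_state()["contact_force"])
bot.move_gripper(24);print(bot.read_state()["width"],bot.read_state()["contact_force"])
for phi in np.r_[np.arange(1.25,.1,-.12),np.arange(.06,-.4,-.03)]:
    p,q=pose(phi,54);bot.line_to(p,60 if phi>.1 else 25,q);st=bot.read_state();a=yaw+np.pi-phi
    f=st["contact_force"]@[-np.sin(a),np.cos(a),0];print(round(phi,2),st["contact_force"],round(f,2))
    if abs(f)>12: break
p,q=pose(phi+.09,54);bot.line_to(p,40,q)
bot.move_gripper(44);p,q=pose(phi+.09,150);bot.line_to(p,150)
st=bot.read_state();print(st["t"])
bot.move_ptp([580,-30,260],down(.246))
st=bot.read_state();np.save("st2.npy",np.r_[st["tcp_pos"],st["eef_rot"]]);cv2.imwrite("pics/w2.png",bot.camera("wrist")[:,:,::-1]);print(st["t"])
```

```text
down [-0.102 -0.224  0.813]
24.16551348498366 [-0.02   0.209  0.389]
1.25 [ 0.483 -0.293 -0.316] -0.25
1.13 [-0.079  0.572 -0.695] -0.3
1.01 [-0.034  0.563 -0.374] -0.38
0.89 [-0.844 -0.42   0.531] 0.84
0.77 [-0.474  0.125 -0.22 ] 0.13
0.65 [ 0.188 -0.726 -0.427] 0.59
0.53 [ 0.388 -0.456 -0.227] 0.33
0.41 [ 1.131 -0.798 -0.126] 0.6
0.29 [-0.658 -0.406 -0.047] 0.43
0.17 [ 0.688 -1.232 -0.136] 1.28
0.06 [-0.381  0.057 -0.56 ] -0.13
0.03 [ 0.835  1.24  -0.091] -1.03
0.0 [-0.209  1.27  -0.325] -1.28
-0.03 [ 0.017  1.487 -0.84 ] -1.43
-0.06 [1.12  1.396 0.096] -0.99
-0.09 [0.258 0.854 0.496] -0.72
-0.12 [-2.08   8.295 -0.335] -8.49
-0.15 [-3.633 15.605  1.482] -15.8
12.75
13.2833
```

View pics/w2.png

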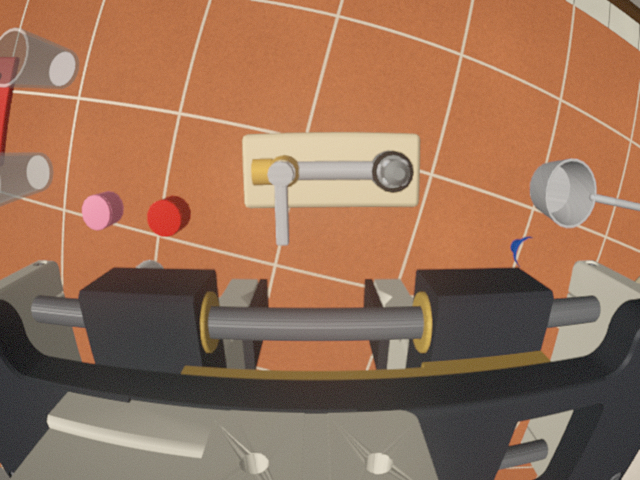

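The lever now points straight along -x, from (280,174) to (282,243), so it is closed. Next I look at the cap up close.

Run:
```python
from h import *
y=-1.2;c=np.array([447,150.5]);d=np.array([np.cos(y),np.sin(y)])
bot.move_gripper(70)
bot.move_ptp([*(c-60*d),190],down(y))
st=bot.read_state();np.save("st3.npy",np.r_[st["tcp_pos"],st["eef_rot"]]);cv2.imwrite("pics/w3.png",bot.camera("wrist")[:,:,::-1]);print(st["t"],st["joint_pos"])
```

```text
15.775 [ 0.869  0.051 -0.472  0.    -1.048 -0.498]
```

View pics/w3.png

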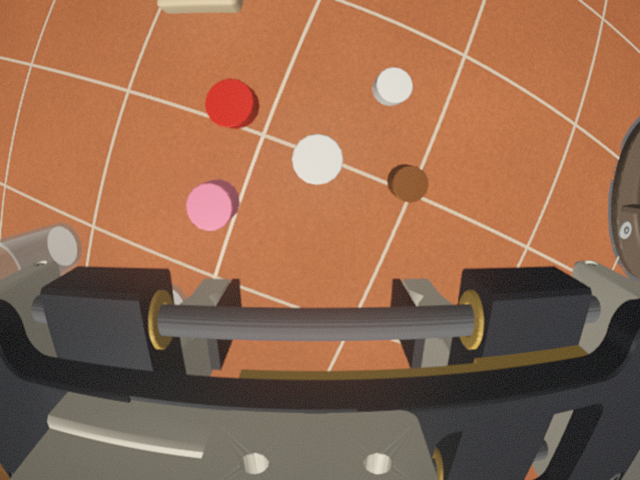

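The cap top centre is at (317,159), with red, pink, brown and the small white one clear of it. I'll centre it with two perpendicular grips, and refine the seal position numerically from w1 and w2.

Run:
```python
from h import *
def ld(n): a=np.load(n);return dict(tcp_pos=a[:3],eef_rot=a[3:])
c=at(ray_wrist(ld("st3.npy"),317,159),36);print("cap",c)
for n,(u,v) in((1,(392,180)),(2,(393,172))):
    g=cv2.cvtColor(cv2.imread(f"pics/w{n}.png"),cv2.COLOR_BGR2GRAY)
    m=np.zeros_like(g);cv2.circle(m,(u,v),27,255,-1);m&=((g<75)*255).astype(np.uint8)
    pts=cv2.findNonZero(m);(x,y),r=cv2.minEnclosingCircle(pts)
    st=ld(f"st{n}.npy");p=at(ray_wrist(st,x,y),50);q=at(ray_wrist(st,x+r,y),50)
    print(n,len(pts),x,y,r,"seal",p,"radius",np.linalg.norm(p-q))
q0=down(.246-np.pi/2);q1=down(.246)
xy=c[:2]
bot.move_ptp([*xy,110],q0);bot.line_to([*xy,4],120);print(bot.read_state()["contact_force"])
bot.move_gripper(38,5);s=bot.read_state();print("grip0",s["width"],s["finger_force"],s["tcp_pos"])
bot.move_gripper(64);bot.line_to([*xy,60],150)
bot.move_ptp([*xy,60],q1);bot.line_to([*xy,4],120)
bot.move_gripper(36,45);s=bot.read_state();print("grip1",s["width"],s["finger_force"],s["tcp_pos"])
bot.line_to([*xy,140],150);s=bot.read_state();print(s["t"],s["width"],s["contact_force"],s["finger_force"],s["joint_pos"])
```

```text
cap [446.005 151.984  36.   ]
1 309 390.0 180.5 20.155742645263672 seal [642.231 -93.238  50.   ] radius 21.071097220718983
2 264 392.503173828125 171.0569610595703 20.136104583740234 seal [642.135 -93.387  50.   ] radius 21.01054492899657
[-0.384 -0.542 -0.195]
grip0 43.74628007923517 5.000106826191768 [446.136 152.086   4.221]
grip1 41.976329961239365 45.00131060834974 [446.297 152.232   4.513]
22.6 41.67958415374135 [ 0.234  0.335 -0.181] 44.999765823595226 [ 0.748  0.101 -0.547 -0.    -0.924  1.069]
```

Run:
```python
from h import *
S=np.array([642.2,-93.3]);q=down(.246)
bot.move_ptp([*S,140],q);bot.line_to([*S,90],120)
s=bot.read_state();print(s["tcp_pos"],s["contact_force"],s["width"])
cv2.imwrite("pics/s4.png",cv2.resize(bot.camera("scene")[200:360,220:420,::-1],None,fx=3,fy=3))
for z in np.arange(82,69,-2):
    bot.line_to([*S,z],40);s=bot.read_state();f=s["contact_force"];print(z,s["tcp_pos"],f,s["moment"])
    if np.linalg.norm(f)>8:break
print(s["t"])
```

```text
[642.53  -92.65   90.572] [ 0.828  0.665 -0.257] 41.87069319345234
82 [642.037 -93.411  81.849] [-0.009  0.201 -0.582] [-0.066 -0.014  0.034]
80 [642.145 -93.343  79.904] [-0.22   0.062 -0.998] [-0.061 -0.027 -0.01 ]
78 [642.071 -93.336  77.825] [-0.396  0.509 -0.   ] [-0.109 -0.009 -0.02 ]
76 [642.07  -93.291  75.811] [-0.585  0.608 -0.529] [-0.058 -0.019  0.026]
74 [642.084 -93.3    73.821] [ 0.644 -0.139  0.62 ] [-0.031 -0.026  0.005]
72 [642.075 -93.287  71.806] [-0.225  0.139 -0.703] [-0.076  0.021 -0.043]
70 [642.089 -93.277  69.832] [-0.259 -0.032 -0.444] [-0.074 -0.069 -0.022]
26.2667
```

View pics/s4.png

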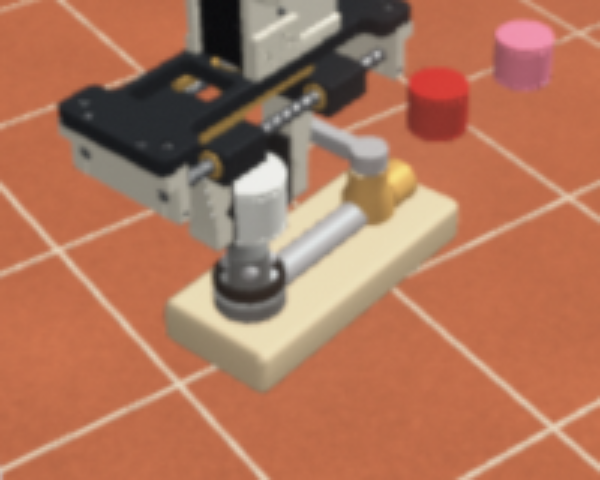

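The crop shows the cap held upright directly over the stud, and nothing touched on the way down. I'll keep pressing.

Run:
```python
from h import *
S=np.array([642.2,-93.3])
bot.move_gripper(36,60)
clicked=False;fm=0
for z in np.arange(69,49,-.5):
    bot.line_to([*S,z],20);bot.pause(.05);s=bot.read_state();f=s["contact_force"];print(z,s["tcp_pos"],f,round(s["width"],2))
    if f[2]>30 or np.hypot(*f[:2])>15:break
    if s["tcp_pos"][2]<56.3 and f[2]>9:break
print(s["t"])
```

```text
69.0 [642.167 -93.31   68.977] [ 0.504 -0.09   0.434] 41.61
68.5 [642.217 -93.321  68.525] [0.368 0.672 0.07 ] 41.52
68.0 [642.265 -93.37   68.119] [ 0.174 -0.597  0.821] 41.76
67.5 [642.319 -93.497  67.716] [-0.434 -1.31   3.265] 41.51
67.0 [642.402 -93.516  67.34 ] [-1.258 -2.98   4.657] 41.42
66.5 [642.314 -93.596  66.858] [-0.922 -2.78   5.476] 41.93
66.0 [642.372 -93.642  66.635] [-1.878 -1.667  7.043] 41.58
65.5 [642.435 -93.648  66.438] [-2.436 -1.935  9.576] 41.97
65.0 [642.605 -93.726  66.213] [-1.728 -2.817 10.683] 41.76
64.5 [642.697 -93.784  65.844] [-2.709 -3.174 11.273] 41.36
64.0 [642.52  -93.815  65.073] [-2.189 -2.56   8.781] 41.5
63.5 [642.059 -93.805  63.75 ] [-0.47  -5.052  5.12 ] 41.71
63.0 [641.796 -93.65   62.49 ] [-0.65  -5.155  1.096] 41.56
62.5 [641.683 -93.556  61.546] [-0.306 -5.907 -2.404] 41.93
62.0 [641.301 -93.435  60.511] [ 1.526 -5.624 -4.795] 41.61
61.5 [641.326 -93.409  59.605] [ 2.361 -5.478 -8.017] 42.01
61.0 [641.127 -93.322  58.801] [ 2.687 -5.827 -8.606] 41.39
60.5 [641.107 -93.263  58.621] [  2.612  -3.942 -10.708] 41.49
60.0 [641.161 -93.282
[... 235 characters left out ...]
42.299 -93.328  58.344] [-1.602 -3.345 -7.06 ] 41.85
57.5 [642.603 -93.152  57.75 ] [-1.572 -2.348 -5.791] 41.78
57.0 [642.726 -93.136  57.31 ] [-0.561 -2.949 -4.422] 41.79
56.5 [642.752 -93.163  56.942] [-1.188 -1.183 -1.47 ] 41.9
56.0 [642.722 -93.15   56.403] [-0.74  -0.842 -0.455] 41.94
55.5 [642.71  -93.167  55.848] [0.106 0.429 1.575] 41.9
55.0 [642.678 -93.165  55.309] [0.842 0.246 2.981] 41.86
54.5 [642.679 -93.189  54.819] [1.326 1.327 5.475] 41.98
54.0 [642.659 -93.161  54.356] [0.153 0.606 6.001] 41.82
53.5 [642.655 -93.182  53.986] [1.547 1.434 6.938] 41.85
53.0 [642.683 -93.193  53.652] [0.123 1.658 7.359] 41.85
52.5 [642.723 -93.203  53.542] [-1.797  1.771 10.232] 41.58
36.6833
```

Run:
```python
from h import *
bot.pause(1.0);s=bot.read_state();print(s["tcp_pos"],s["contact_force"],s["t"])
for _ in range(4):
    bot.pause(.1);print(bot.read_state()["contact_force"])
cv2.imwrite("pics/s5.png",cv2.resize(bot.camera("scene")[200:360,220:420,::-1],None,fx=3,fy=3))
```

```text
[642.699 -93.201  53.523] [-0.302  2.38  10.107] 37.6833
[-0.944  1.516 10.413]
[-1.272  2.141 10.585]
[-0.363  1.803 10.463]
[-0.81   1.958 10.218]
```

View pics/s5.png

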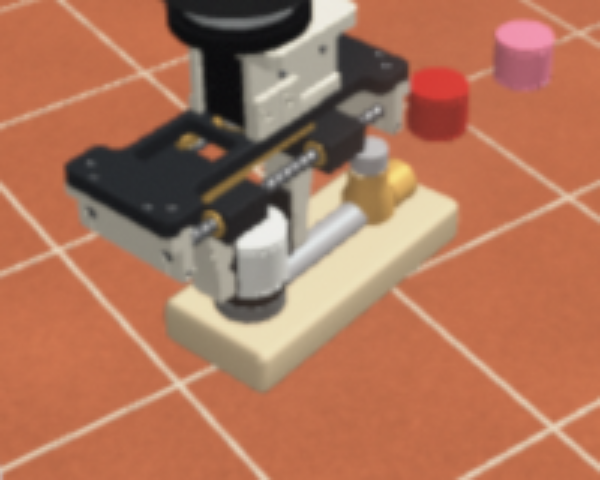

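The cap sits upright on the seal at about (260,255) in the crop, with a steady press of about 10 N, so I'm handing it in.

```bash
python3 -c "
from plant import bot
print(bot.close_job())"
```

```text
the job is handed in; nothing more can be done
None
```

I turned the stopcock to its closed stop, snapped the cap home over the stud and handed the job in with the arm still gripping and pressing it onto the seal at about 10 N; the hand-in gave no verdict.

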